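Push out the dust extractor's filter slide with a pin on its catch

ROBOT

A 6-joint arm with a two-finger parallel gripper is mounted at the origin on the work surface. World frame = base frame: x ahead of the robot, y to its left, z up, the work surface at z = 0. Lengths are in m, angles in rad, forces in N, time in s.
With the tool pointing down it reaches from about 0.35 to 0.975 m from the base axis. Payload 17.4 kg.
Tool frame: the origin (TCP) lies on the mounting face of the last link; the fingertips stand 173 mm ahead of it and the grasp point (between the pads) lies 155 mm ahead of it; z points along the fingers, y is the line along which they close (so a half turn about z gives the same grasp; the last joint's range is limited). The gripper opens to 85 mm and grips with 20 to 120 N. Pads are 22 mm wide; open, the fingers measure 114 mm over their backs; the gripper's body (76 mm by 85 mm) begins 54 mm behind the grasp point. The pads swing forward as they close: fully open they stand 13 mm farther back than shut.
Start: joints at [1.217, 0.116, 1.442, -0, 1.584, -0.038], TCP at [0.21, 0.642, 0.405] pointing down, gripper open.
Joint ranges: [-2.83, 2.83], [-0.83, 2.19], [0.07, 2.5], [-1.14, 4.28], [0.01, 3], [-2.97, 2.97]. Speed limits (rad/s): [1.89, 1.89, 2.22, 3.14, 3.14, 3.14].

INTERFACE

Orientations are given as a unit quaternion [w, x, y, z].
In Python, from rig import manip gives the robot as it stands.
- The arm moves only by the tool move_arm, never from a script. Its argument "series" is a list of rows, each a list of 2 entries, a list of its own where there are three numbers: the shift along the tool's x, y, z scaled (see below), then the turn, a rotation vector about the tool's x, y, z scaled (see below). A call has exactly 10 rows; each row shifts and turns the commanded pose from where the row before left it, along the tool's axes as they then stand; what a row does not reach is not made up. The controller multiplies each number of a shift by 0.5 m and each number of a turn by 360 degrees. A row lasts 1/10 s, in which the tool goes at most 50 mm and 8.59 degrees, less where a joint would pass 70% of its speed; a pose out of reach is approached as far as the arm can. A call with a number of a shift or a turn outside -1 to 1 is refused whole. A call with a gripper value outside its range is refused whole. "jaw" is the closure in counts, from 0 (fully open) to 255 (shut), set as the call begins (left out, the last holds). The fingers move at their own pace and stop on an object; "force" is the grip in N (left out, the last holds). Time passes only in rows, so rows that do not move let the fingers close, or fill a call up. It gives the time, the measured TCP pose, the force, the opening and the grip force at its end, in the units of the state.
- manip.get_state(): the state, without advancing time (a new reading comes with each control period).
- manip.get_image(name): name is "side" or "top" or "wrist"; returns the picture (480x640x3 uint8, red, green, blue); there is no depth.
- manip.camera_info(name): a dict with "fx", "fy", "cx", "cy" (pixels), "cam_to_world" (4x4, takes a point from camera to world coordinates). Camera axes: x right, y down, z forward; pixel columns grow to the right and rows downward; lengths in m; the calibration is good to about 2 mm. A picture is of the moment at which its call begins: read the wrist's pose just before it. camera_info takes no time and is no camera call; for the wrist camera it gives the pose at the moment of the call.
- manip.close_job(): hands the job in; it is judged then, once.
The state is a dict: "time_s": time; "joint_positions": joint angles; "qvel": joint speeds; "tau": joint torques, N m; "eef_pos": TCP position; "eef_rot": TCP orientation; "ft_force": force on the tool from outside, world axes, zero at the start; "moment": the same for the moment, N m; "grip_width": finger opening in m; "grasp_force": force on a finger pad.
Only numpy, scipy, OpenCV 4.12 (cv2) and the standard library are available. Lean on these libraries where they do the work, as an engineer would, in place of code of your own. Each camera call takes 0.05 s, during which the arm holds its last target. There are 200 camera calls.

TASK

The filter slide on top of the grey dust extractor has to come out for cleaning: take the orange-handled pin tool from the wooden block, press the orange catch at the bottom of the slide's recess right down with its pin and keep it down while you push the slide out over the ledge, past its halfway safety stop, until it snaps home in the two spring clips. Go gently and touch the extractor only with the tool; then stand the pin tool back upright in its hole in the block. Leave the other tools and things on the bench where they are.

Things in the scene. Friction and masses are not known exactly. Their poses are not given: they have to be found in the camera images.
- extractor: Low dark-grey bench dust extractor, fixed. Origin on the bench under the middle of the closed slide; y along the slide's channel, x across it, z up. The slide comes out towards -y. Deck 90 mm high, y -95 to +125 mm, x -85 to +80 mm; beyond it at x +80 to +170 mm a motor hump 125 mm high. Rails beside the slide: x = +/-44 to 66 mm, tops at 112 mm; their lips overhang it.
- recess_mouth (a point): Middle of the mouth of the 18 x 18 mm square recess (white rim) in the dark raised grip pad (82 x 43 mm) at the slide's +y end, 117 mm above the bench, 5 mm above the rails; moves with the slide. The orange catch plate fills the recess; it is set by a screw, so with the catch up it lies anywhere from 6 to 18 mm below the mouth and has to be felt for. The recess is 26 mm deep below the mouth.
- filter_slide (a joint): How far the filter slide (104 x 170 mm, wire mesh) is out, in m: 0 closed, 0.105 end stop (rubber). Moves along the extractor's -y; rubs with about 1.5 N. Between 0.083 and 0.09 the knuckles on its nose spread the spring clips (6 to 10 N to push through); beyond 0.0975 it sits snapped in the clips, which hold it.
- catch (a joint): How far the sprung catch is pressed, in m: 0 up, 0.007 fully down on its stop (3 N to start, 8 N at the bottom). Beyond about 0.0055 its two orange lugs drop out of the gaps in the rails' lips and the slide is free. A second pair of gaps 45 mm further out is the safety stop: not held down there, the catch springs up and locks. Past it the lips keep it down.
- clip_mid (a point): Point midway between the rolls of the two steel spring clips on the ledge at the extractor's -y side, 98 mm above the bench; the clips stand 50 mm either side of it. Fixed. The ledge spans y -95 to -198 mm of the extractor, 90 mm high.
- pin_tool_center (a point): Middle of the orange handle of the loose pin tool (about 90 g), z along its axis, pin down. Round handle: 24 mm diameter, 30 mm above to 30 mm below this point; below it a 34 mm steel guard disc, 5 mm thick; below that a steel pin, 8 mm diameter, 40 mm long, tip 75 mm below this point. Starts upright in one of the block's holes, disc on the block's top: this point 85 mm above the bench.
- tool_block: Fixed wooden block, 190 mm (its x) by 70 mm (its y) by 50 mm high, origin under its centre. Three upright holes of 15 mm diameter, 46 mm deep, at x = -60, 0 and +60 mm, y = 0, one tool standing in each.
- awl: Loose awl with a pale wooden handle and brass ferrule, 100 mm long, standing in another hole of the block, its handle top 60 mm above the block; origin on its axis 10 mm above the bench. Leave it.
- creaser: Loose creasing tool with a square black handle, 98 mm long, standing in another hole of the block, its handle top 58 mm above the block; origin on its axis 10 mm above the bench. Leave it.
- spool_brown: Loose brown thread spool, 60 mm diameter, 70 mm high, beyond the block and the extractor; origin under its centre. Leave it.
- spool_teal: Loose teal thread spool, 60 mm diameter, 70 mm high, at the back of the bench; origin under its centre. Leave it.
- calculator: Loose black calculator, 110 x 150 x 18 mm, origin under its centre. Leave it.
- glue_jar: Loose glue jar with a yellow cap, 68 mm diameter, 85 mm high, origin under its centre. Leave it.
- leather_cup: Loose brown leather cup, 84 mm diameter, 95 mm high, origin under its centre. Leave it.
- edge_weight: Loose dark steel bar weight, 120 x 45 x 40 mm, origin under its centre. Leave it.
- spool_red: Loose red thread spool, 60 mm diameter, 70 mm high, at the back of the bench; origin under its centre. Leave it.
Not all that is in view belongs to the job. What is shaped like the part that bears pin_tool_center but blue or pink is not meant.

How it is judged:
By the outcome, as a careful person would: the job done as asked, in the order asked, and still so for the second after the job is handed in, with the robot touching nothing.
It also fails if it takes over 54 s, if anything falls off the work surface, if the arm or the gripper's body presses on something with over 40 N, if the wrist force passes 120 N, or if a joint passes its speed limit or range.

## Working session

There is one attempt and no reset: what is moved stays moved. The work goes in short steps, Python scripts to look and compute and a tool call to move; the robot and the scene stay as the last step left them, time stands still between calls to the robot, and variables do not carry over. Pictures are saved under pics/ and viewed, at most 10 in all, crops included, and the job is handed in when it is done.

Besides the shell and the picture viewer there is one more tool, called after "Call:" as a command line: name --argument value ..., lists and objects as JSON in quotes. move_arm: Moves the arm, as the interface text tells. Shifts and turns lie within -1 to 1; 1 stands for 0.5 m of shift or 360 degrees of turn. Its arguments: {"type":"object","properties":{"series":{"type":"array"},"jaw":{"type":"number"},"force":{"type":"number"}},"required":["series"]}

```bash
mkdir -p pics; python3 - <<'E'
from rig import manip
import cv2, numpy as np
s=manip.get_state()
print({k:np.round(v,3).tolist() for k,v in s.items()})
for n in ("top","side"):
    im=manip.get_image(n); np.save(f'pics/{n}0.npy',im); cv2.imwrite(f'pics/{n}0.png',im[:,:,::-1])
    c=manip.camera_info(n); print(n,c["fx"],c["fy"],c["cx"],c["cy"],np.round(c["cam_to_world"],3).tolist())
E
```

```text
{'time_s': 0.0, 'joint_positions': [1.217, 0.117, 1.442, -0.0, 1.584, -0.038], 'qvel': [-0.001, 0.001, 0.001, -0.001, 0.001, -0.003], 'tau': [0.004, -73.2, -63.25, 0.0, 0.006, 0.0], 'eef_pos': [0.21, 0.642, 0.404], 'eef_rot': [-0.0, 0.157, 0.988, -0.001], 'ft_force': [0.083, 0.07, -0.16], 'moment': [-0.048, 0.008, -0.033], 'grasp_force': 0.0, 'grip_width': 0.086}
top 580.4506186079634 580.4506186079634 327.44766089799845 247.45844977565483 [[-0.012, -0.996, 0.092, 0.486], [-1.0, 0.014, 0.015, -0.017], [-0.016, -0.091, -0.996, 1.421], [0.0, 0.0, 0.0, 1.0]]
side 478.88576156000573 478.88576156000573 318.47670468297684 244.93720423378448 [[-0.72, -0.527, 0.451, 0.134], [-0.694, 0.54, -0.476, 0.54], [0.007, -0.656, -0.755, 0.923], [0.0, 0.0, 0.0, 1.0]]
```

View pics/top0.png

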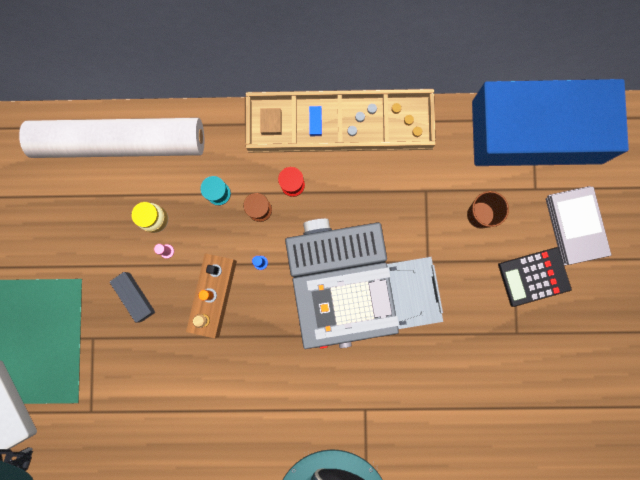

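View pics/side0.png

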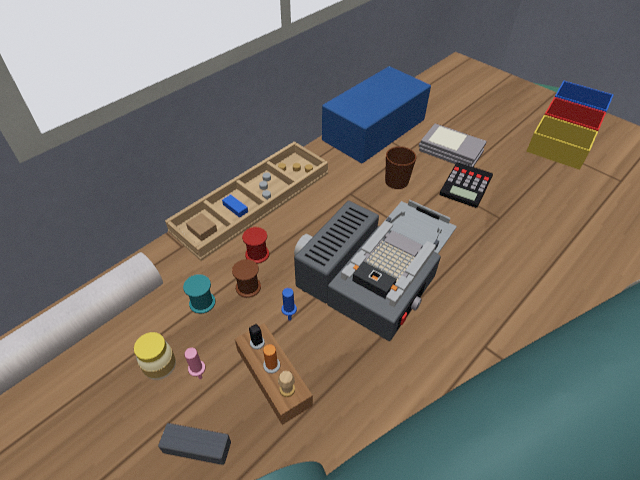

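The top view shows the orange-handled tool at (204,295), in the block's middle hole, and the recess with its orange catch at (324,308). The slide comes out to the right, towards the clips at about x 395-440. Things that could be confused with the tool: the blue tool (260,262), the pink one (163,250), the awl (199,321), the creaser (212,270), the orange lugs (321,286)/(327,328) and the catch. I choose (204,295).

```bash
cat > h.py <<'E'
import numpy as np, cv2
from rig import manip
def ray(c,u,v):
    M=np.array(c["cam_to_world"]); d=M[:3,:3]@[(u-c["cx"])/c["fx"],(v-c["cy"])/c["fy"],1]
    return M[:3,3],d/np.linalg.norm(d)
def onz(c,u,v,z):
    o,d=ray(c,u,v); return o+d*(z-o[2])/d[2]
def tri(*rs):
    A=sum(np.eye(3)-np.outer(d,d) for o,d in rs); b=sum((np.eye(3)-np.outer(d,d))@o for o,d in rs)
    return np.linalg.solve(A,b)
def proj(c,p):
    M=np.linalg.inv(np.array(c["cam_to_world"])); q=M[:3,:3]@p+M[:3,3]
    return q[0]/q[2]*c["fx"]+c["cx"], q[1]/q[2]*c["fy"]+c["cy"]
def blobs(im,lo,hi,amin=8):
    m=cv2.inRange(cv2.cvtColor(im,cv2.COLOR_RGB2HSV),lo,hi)
    n,l,s,c=cv2.connectedComponentsWithStats(m)
    return [(np.round(c[i],1).tolist(),s[i].tolist()) for i in range(1,n) if s[i][4]>=amin]
E
python3 - <<'E'
from h import *
for n in("top","side"):
    im=np.load(f'pics/{n}0.npy'); c=manip.camera_info(n)
    print(n,[b for b in blobs(im,(8,180,150),(18,255,255)) if 180<b[0][0]<460 and 220<b[0][1]<400])
c=manip.camera_info("top"); im=np.load('pics/top0.npy')
t=cv2.resize(im[220:360,170:460],None,fx=2.7,fy=2.7,interpolation=cv2.INTER_CUBIC)
cv2.imwrite('pics/crop1.png',t[:,:,::-1])
print('tool',onz(c,204,295,.115),'recess',onz(c,324,308,.11))
E
```

```text
top [([203.3, 295.0], [198, 290, 12, 11, 43])]
side []
tool [0.50227013 0.28222479 0.115     ] recess [0.46989028 0.01263647 0.11      ]
```

View pics/crop1.png

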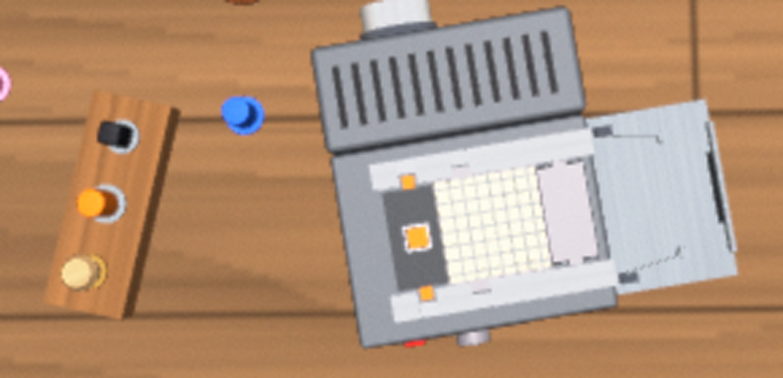

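The crop confirms it. The orange round handle with the steel disc is in the middle hole at crop (94,203), the awl is at (82,270), the creaser at (115,135), and the loose blue tool at (242,115). The catch is at (417,237) in its white rim, and the lugs are at (408,182) and (427,293).

```bash
cat >> h.py <<'E'
def shift(target,s=None):
    "tool-frame shift units (m/0.5) from measured pose to TCP target"
    from scipy.spatial.transform import Rotation as R
    s=s or manip.get_state(); q=s["eef_rot"]; r=R.from_quat([q[1],q[2],q[3],q[0]])
    return np.round(r.inv().apply(np.array(target)-s["eef_pos"])/.5,4), r.as_matrix()
E
python3 - <<'E'
from h import *
P={}
for n in("top","side"):
    im=np.load(f'pics/{n}0.npy'); c=manip.camera_info(n)
    print(n,[(b[0],b[1][:5]) for b in blobs(im,(8,150,90),(19,255,255),5) if 180<b[0][0]<460 and 220<b[0][1]<400])
c=manip.camera_info("top")
f=lambda x,y,z:np.round(onz(c,170+x/2.7,220+y/2.7,z),4)
print('disc',f(107,204,.055),'top',f(94,203,.115))
print('awl',f(82,271,.11),'creaser',f(114,135,.108))
print('mouth',f(417,237,.117),'lugs',f(408,182,.11),f(427,293,.11))
c=manip.camera_info("wrist"); print(np.round(c["cam_to_world"],3).tolist(),c["fx"],c["cx"],c["cy"])
print(shift([.502,.282,.40]))
E
```

```text
top [([211.5, 296.2], [187, 254, 48, 84, 1684]), ([320.8, 287.2], [319, 285, 4, 5, 11]), ([321.2, 306.2], [321, 305, 2, 4, 5]), ([327.6, 328.0], [326, 326, 4, 5, 15])]
side [([243.5, 266.3], [232, 260, 26, 14, 118]), ([355.5, 266.8], [354, 265, 4, 5, 13]), ([242.0, 273.8], [240, 272, 5, 5, 8]), ([237.4, 276.6], [234, 274, 8, 6, 14]), ([374.4, 276.7], [372, 275, 6, 4, 12]), ([257.5, 287.6], [253, 281, 8, 13, 32]), ([238.3, 290.4], [236, 285, 8, 11, 27]), ([393.5, 287.1], [391, 284, 6, 7, 26]), ([269.8, 355.9], [263, 344, 14, 25, 271])]
disc [0.5016 0.2827 0.055 ] top [0.5018 0.2804 0.115 ]
awl [0.4455 0.2911 0.11  ] creaser [0.5587 0.2655 0.108 ]
mouth [0.4705 0.0115 0.117 ] lugs [0.5161 0.0186 0.11  ] [0.4241 0.0039 0.11  ]
[[0.311, 0.907, 0.285, 0.137], [0.95, -0.296, -0.094, 0.664], [-0.001, 0.3, -0.954, 0.373], [0.0, 0.0, 0.0, 1.0]] 385.9120472603648 321.6428087941192 233.6377882702685
(array([-0.7791, -0.5021,  0.0086]), array([[-9.50545589e-01,  3.10584854e-01, -3.61400707e-04],
       [ 3.10585063e-01,  9.50545050e-01, -1.01335984e-03],
       [ 2.87934358e-05, -1.07549039e-03, -9.99999421e-01]]))
```

Call:
move_arm --series '[[[-0.078,-0.05,0.014],[0,0,0]],[[-0.078,-0.05,0.014],[0,0,0]],[[-0.078,-0.05,0.014],[0,0,0]],[[-0.078,-0.05,0.014],[0,0,0]],[[-0.078,-0.05,0.014],[0,0,0]],[[-0.078,-0.05,0.014],[0,0,0]],[[-0.078,-0.05,0.014],[0,0,0]],[[-0.078,-0.05,0.014],[0,0,0]],[[-0.078,-0.05,0.014],[0,0,0]],[[-0.077,-0.052,0.014],[0,0,0]]]' --jaw 0

```text
time_s: 1.1
eef_pos: [0.5028, 0.2803, 0.3343]
eef_rot: [-0.0, 0.157, 0.988, -0.0]
ft_force: [1.0, -0.1, 0.4]
grip_width: 0.0855
grasp_force: 0.0
```

```bash
python3 - <<'E'
from h import *
s=manip.get_state(); c=manip.camera_info("wrist"); im=manip.get_image("wrist"); cv2.imwrite('pics/w1.png',im[:,:,::-1])
print(s["time_s"],s["eef_pos"],s["ft_force"])
for b in blobs(im,(8,190,120),(19,255,255),60): print(b)
for p in([.5017,.2815,.115],[.5017,.2815,.055],[.4455,.2911,.11]): print(np.round(proj(c,np.array(p)),1))
print(shift([.5017,.2815,.24]))
E
```

```text
1.1 [0.50276146 0.28034994 0.33428256] [ 0.99611938 -0.06536693  0.4159907 ]
([328.6, 242.5], [306, 218, 45, 68, 1259])
[324.9 262. ]
[324.1 229. ]
[308.1 151.7]
(array([0.0109, 0.008 , 0.1857]), array([[-9.49767293e-01,  3.12956895e-01, -2.67843266e-04],
       [ 3.12956478e-01,  9.49763754e-01, -2.65599494e-03],
       [-5.76824103e-04, -2.60640040e-03, -9.99996437e-01]]))
```

View pics/w1.png

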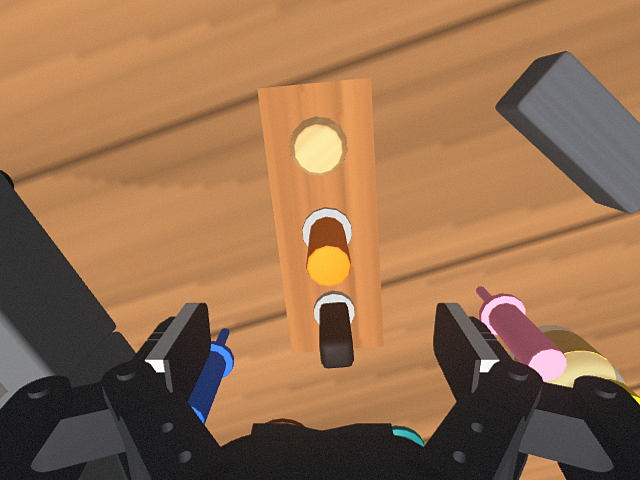

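```bash
python3 - <<'E'
from h import *
c=manip.camera_info("wrist"); t=manip.camera_info("top")
a=onz(c,328.5,266,.115); b=onz(c,327,231.5,.055); print(a,b)
d=onz(t,259.6,262,.06); print('blue',d, 'in tool frame', shift([d[0],d[1],.3])[0]*.5)
p=(a[:2]+b[:2])/2; print(p,shift([p[0],p[1],.24])[0])
E
```

```text
[0.50668416 0.27808674 0.115     ] [0.50633901 0.27806081 0.055     ]
blue [0.57876664 0.16407994 0.06      ] in tool frame [-0.10455 -0.08355  0.0331 ]
[0.50651159 0.27807378] [-0.0004  0.0045  0.1857]
```

The wrist view shows the orange handle's top at (328,266) and its disc at (327,231), between the awl (319,148) and the creaser (336,350). The fingers are clear on both sides. I descend and grasp.

Call:
move_arm --series '[[[0.004,0.006,0.02],[0,0,0]],[[0,0,0.022],[0,0,0]],[[0,0,0.022],[0,0,0]],[[0,0,0.022],[0,0,0]],[[0,0,0.022],[0,0,0]],[[0,0,0.022],[0,0,0]],[[0,0,0.022],[0,0,0]],[[0,0,0.02],[0,0,0]],[[0,0,0.013],[0,0,0]],[[0,0,0],[0,0,0]]]'

```text
time_s: 2.15
eef_pos: [0.5008, 0.2854, 0.2411]
eef_rot: [-0.001, 0.157, 0.988, -0.0]
ft_force: [0.2, 0.5, 0.2]
grip_width: 0.0855
grasp_force: 0.0
```

Call:
move_arm --series '[[[0,0,0],[0,0,0]],[[0,0,0],[0,0,0]],[[0,0,0],[0,0,0]],[[0,0,0],[0,0,0]],[[0,0,0],[0,0,0]],[[0,0,0],[0,0,0]],[[0,0,0],[0,0,0]],[[0,0,0],[0,0,0]],[[0,0,0],[0,0,0]],[[0,0,0],[0,0,0]]]' --jaw 255 --force 70

```text
time_s: 3.15
eef_pos: [0.5011, 0.2856, 0.2426]
eef_rot: [0.0, 0.157, 0.988, 0.0]
ft_force: [-1.2, -1.1, 5.7]
grip_width: 0.0226
grasp_force: 68.4
```

Call:
move_arm --series '[[[0,0,-0.01],[0,0,0]],[[0,0,-0.02],[0,0,0]],[[0,0,-0.03],[0,0,0]],[[0,0,-0.03],[0,0,0]],[[0,0,-0.035],[0,0,0]],[[0,0,-0.035],[0,0,0]],[[0,0,-0.035],[0,0,0]],[[0,0,-0.035],[0,0,0]],[[0,0,-0.03],[0,0,0]],[[0,0,-0.01],[0,0,0]]]'

```text
time_s: 4.15
eef_pos: [0.5011, 0.2856, 0.3795]
eef_rot: [0.001, 0.157, 0.988, 0.001]
ft_force: [-0.7, 0.1, -1.5]
grip_width: 0.0229
grasp_force: 68.5
```

```bash
python3 - <<'E'
from h import *
s=manip.get_state(); c=manip.camera_info("wrist"); im=manip.get_image("wrist"); cv2.imwrite('pics/w2.png',im[:,:,::-1])
print(s["time_s"],s["eef_pos"],s["ft_force"],s["grip_width"])
S,M=shift(s["eef_pos"]); 
for z in(.125,.155,.23): print(z,np.round(proj(c,s["eef_pos"]+M@[0,0,z]),1))
im=manip.get_image("side"); np.save('pics/side2.npy',im)
im=manip.get_image("top"); np.save('pics/top2.npy',im)
E
```

```text
4.15 [0.50106557 0.28560542 0.379471  ] [-0.70237246  0.14700961 -1.45770705] 0.022887435682186916
0.125 [324.9 385.6]
0.155 [324.2 330.3]
0.23 [323.3 257.1]
```

View pics/w2.png

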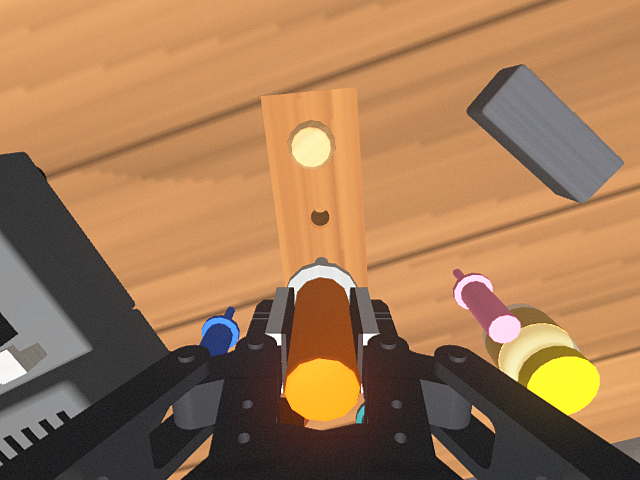

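The wrist view shows the tool held upright: handle top at (323,388), tip at about (321,261). The empty hole is at (320,217).

```bash
python3 - <<'E'
from h import *
c=manip.camera_info("wrist"); t=manip.camera_info("top"); sd=manip.camera_info("side")
print('hole wrist',onz(c,320,217,.05))
for n,k in(("top",t),("side",sd)):
    im=np.load(f'pics/{n}2.npy'); u,v=map(int,proj(k,onz(c,320,217,.05)))
    g=cv2.GaussianBlur(cv2.cvtColor(im,cv2.COLOR_RGB2GRAY),(3,3),0)[v-12:v+13,u-12:u+13]
    g2=im[v-12:v+13,u-12:u+13].max(2); m=g2<75
    yy,xx=np.nonzero(m); print(n,u,v,m.sum(),xx.mean()+u-12 if m.any() else 0,yy.mean()+v-12 if m.any() else 0)
E
```

```text
hole wrist [0.50310059 0.28245496 0.05      ]
top 210 294 103 202.5242718446602 300.11650485436894
side 271 365 8 270.0 366.875
```

Call:
move_arm --series '[[[0,0,-0.01],[0,0,-0.019]],[[0,0,-0.01],[0,0,-0.019]],[[0,0,-0.01],[0,0,-0.019]],[[0,0,-0.01],[0,0,-0.019]],[[0.005,-0.088,0],[0,0,0]],[[0.005,-0.088,0],[0,0,0]],[[0.005,-0.088,0],[0,0,0]],[[0.005,-0.088,0],[0,0,0]],[[0.005,-0.088,0],[0,0,0]],[[0,-0.088,0],[0,0,0]]]'

```text
time_s: 5.3
eef_pos: [0.5308, 0.0212, 0.3962]
eef_rot: [-0.001, -0.081, 0.997, 0.0]
ft_force: [1.5, 1.1, -0.5]
grip_width: 0.0226
grasp_force: 68.7
```

```bash
python3 - <<'E'
from h import *
s=manip.get_state(); c=manip.camera_info("wrist"); im=manip.get_image("wrist"); np.save('pics/w3.npy',im); cv2.imwrite('pics/w3.png',im[:,:,::-1])
print(s["time_s"],s["eef_pos"],s["ft_force"],s["grip_width"])
print(np.round(proj(c,np.array([.4705,.0115,.117])),1), blobs(im,(8,150,120),(19,255,255),30))
print(shift([.4705,.0115,.38]))
E
```

```text
5.3 [0.53081675 0.0212114  0.39624443] [ 1.50258131  1.09719162 -0.52160348] 0.022627843701793323
[323.3 139. ] [([54.5, 15.0], [34, 14, 42, 2, 42]), ([315.6, 146.8], [308, 128, 27, 26, 53]), ([601.6, 250.9], [536, 143, 104, 189, 7538]), ([321.5, 353.9], [284, 278, 77, 144, 8460]), ([636.0, 405.5], [631, 391, 9, 30, 162]), ([437.3, 443.8], [432, 435, 15, 15, 94])]
(array([0.1222, 0.0093, 0.0323]), array([[-0.98734267, -0.15859683, -0.00122456],
       [-0.1585937 ,  0.98734118, -0.00232903],
       [ 0.00157843, -0.00210535, -0.99999654]]))
```

View pics/w3.png

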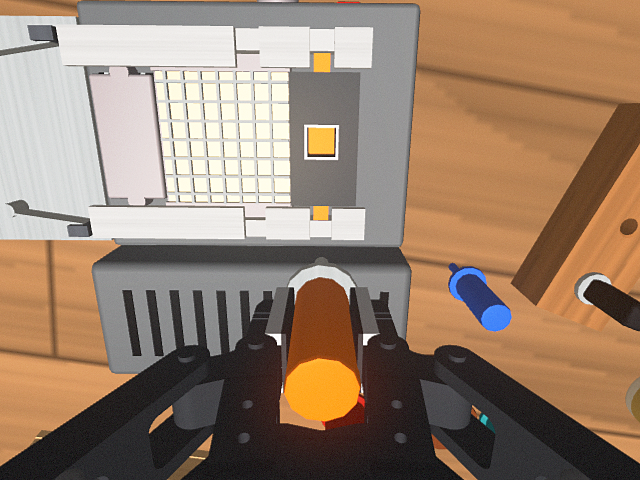

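The extractor is square in the view. The mouth rim centre is at (321,142), the lugs at (322,62) and (321,213). The slide comes out to the left, and the hand is aligned with it.

```bash
python3 - <<'E'
from h import *
im=np.load('pics/w3.npy'); c=manip.camera_info("wrist")
m=(im[115:170,295:348].min(2)>190).astype(np.uint8); x,y,w,h=cv2.boundingRect(m); u,v=295+x+(w-1)/2,115+y+(h-1)/2
p=onz(c,u,v,.117); print(u,v,w,h,p)
l1=onz(c,322,62,.11); l2=onz(c,321,213,.11); print(l1,l2,(l1+l2)/2, 'yaw',np.degrees(np.arctan2(*(l2-l1)[[1,0]])))
s=manip.get_state(); S,M=shift(s["eef_pos"]); tip=s["eef_pos"]+M@[0,0,.23]; print('tip',tip,proj(c,tip))
print('from tip to 10mm above mouth',M.T@(p+[0,0,.01]-tip)/.5)
E
```

```text
321.0 142.0 35 35 [0.47329937 0.00531871 0.117     ]
[ 0.42675798 -0.00152535  0.11      ] [0.52045534 0.01282382 0.11      ] [0.47360666 0.00564923 0.11      ] yaw 8.706843937629298
tip [0.53129983 0.01611591 0.16608226] (np.float64(323.40181794946386), np.float64(257.846669778548))
from tip to 10mm above mouth [ 0.11783403 -0.00275908  0.0783566 ]
```

```bash
python3 - <<'E'
from h import *
s=manip.get_state(); c=manip.camera_info("wrist"); im=manip.get_image("wrist"); np.save('pics/w4.npy',im)
b=[k for k in blobs(im,(0,0,190),(179,60,255),60) if 270<k[0][0]<380 and 100<k[0][1]<300]; print(b)
m=(im[115:170,290:352].min(2)>190).astype(np.uint8); x,y,w,h=cv2.boundingRect(m); u,v=290+x+(w-1)/2,115+y+(h-1)/2
p=onz(c,u,v,.117)
S,M=shift(s["eef_pos"],s); tip=s["eef_pos"]+M@[0,0,.23]; print(u,v,w,h,p,'tip',tip,proj(c,tip), s["qvel"].max() if hasattr(s["qvel"],'max') else s["qvel"])
print('to 10mm above mouth',M.T@(p+[0,0,.01]-tip)/.5)
print(im[250:272:2,312:332:2].mean(2).astype(int))
E
```

```text
[([328.5, 141.6], [312, 125, 35, 35, 372]), ([321.4, 277.2], [288, 265, 68, 35, 828])]
318.0 142.0 57 55 [0.47359785 0.00345784 0.117     ] tip [0.53129983 0.01611591 0.16608226] (np.float64(323.40181794946386), np.float64(257.846669778548)) 0.143265790322351
to 10mm above mouth [ 0.11783487 -0.0065284   0.07836454]
[[ 67  62  66  59  63  65  64  63  67  63]
 [ 62  65  64  66  64  63  65  64  64  59]
 [ 63  66  64  59  65  65  57  63  61  62]
 [ 65  67  63  65  55  60  54  63  69  61]
 [ 62  62  65 100 102 101  95  63  59  60]
 [ 62  59 105  96  97  96  95 103  55  59]
 [ 58  72  97  99  95 100  95  94  76  55]
 [102  96  90  97  89  92  94  96  96 101]
 [ 99 167 233 224 219 224 222 195 162 126]
 [221 223 225 216 212 218 217 214 216 220]
 [220 219 223 219 213 215 216 217 210 211]]
```

Call:
move_arm --series '[[[0.02,0,0],[0,0,0]],[[0.025,0,0.005],[0,0,0]],[[0.025,0,0.01],[0,0,0]],[[0.025,0,0.015],[0,0,0]],[[0.02,0,0.015],[0,0,0]],[[0.009,0,0.015],[0,0,0]],[[0,0,0.01],[0,0,0]],[[0,0,0],[0,0,0]],[[0,0,0],[0,0,0]],[[0,0,0],[0,0,0]]]'

```text
time_s: 6.4
eef_pos: [0.4703, 0.013, 0.3624]
eef_rot: [0.0, -0.081, 0.997, -0.0]
ft_force: [-1.2, -0.6, -0.7]
grip_width: 0.0224
grasp_force: 68.8
```

```bash
python3 - <<'E'
from h import *
s=manip.get_state(); print(s["time_s"],s["eef_pos"],np.round(s["qvel"],3),s["ft_force"])
im=manip.get_image("side"); cv2.imwrite('pics/s5.png',cv2.resize(im[190:340,280:460],None,fx=4,fy=4,interpolation=cv2.INTER_CUBIC)[:,:,::-1])
k=manip.camera_info("side"); 
for p in([.4724,.0108,.117],):print(np.round((np.array(proj(k,np.array(p)))-[280,190])*4))
S,M=shift([.4696,.0117,.35],s); tip=s["eef_pos"]+M@[-.003,0,.23]; print(S,tip,np.round((np.array(proj(k,tip))-[280,190])*4))
E
```

```text
6.4 [0.47026599 0.0130288  0.36243211] [-0.    -0.002  0.002  0.001  0.    -0.001] [-1.18111855 -0.63534828 -0.73224174]
[377. 342.]
[ 0.0017 -0.0024  0.0249] [0.4732644  0.01350665 0.13243259] [375. 327.]
```

View pics/s5.png

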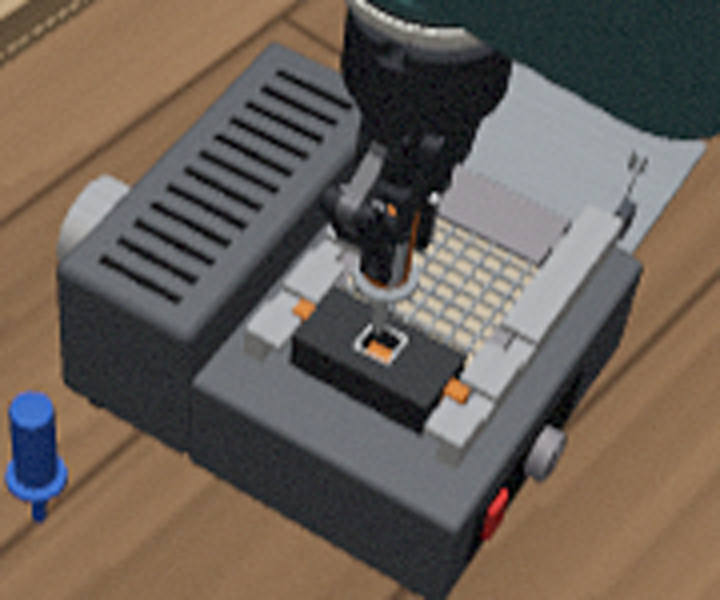

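The side crop shows the pin directly above the white-rimmed mouth. The mouth centre is at (381,344) and the pin at (379,325). I lower gently to feel for the catch.

Call:
move_arm --series '[[[0.002,-0.002,0.005],[0,0,0]],[[0,0,0.007],[0,0,0]],[[0,0,0.007],[0,0,0]],[[0,0,0.007],[0,0,0]],[[0,0,0.006],[0,0,0]],[[0,0,0.003],[0,0,0]],[[0,0,0.002],[0,0,0]],[[0,0,0.001],[0,0,0]],[[0,0,0],[0,0,0]],[[0,0,0],[0,0,0]]]'

```text
time_s: 7.45
eef_pos: [0.4691, 0.0118, 0.3433]
eef_rot: [0.0, -0.081, 0.997, -0.0]
ft_force: [0.2, -0.2, -0.6]
grip_width: 0.0225
grasp_force: 68.8
```

Call:
move_arm --series '[[[0,0,0.001],[0,0,0]],[[0,0,0.001],[0,0,0]],[[0,0,0.001],[0,0,0]],[[0,0,0.001],[0,0,0]],[[0,0,0.001],[0,0,0]],[[0,0,0.001],[0,0,0]],[[0,0,0],[0,0,0]],[[0,0,0],[0,0,0]],[[0,0,0],[0,0,0]],[[0,0,0],[0,0,0]]]'

```text
time_s: 8.45
eef_pos: [0.4691, 0.0119, 0.3402]
eef_rot: [0.0, -0.081, 0.997, 0.0]
ft_force: [0.1, -0.7, -1.4]
grip_width: 0.0226
grasp_force: 68.8
```

Call:
move_arm --series '[[[0,0,0.001],[0,0,0]],[[0,0,0.001],[0,0,0]],[[0,0,0.001],[0,0,0]],[[0,0,0.001],[0,0,0]],[[0,0,0.001],[0,0,0]],[[0,0,0.001],[0,0,0]],[[0,0,0],[0,0,0]],[[0,0,0],[0,0,0]],[[0,0,0],[0,0,0]],[[0,0,0],[0,0,0]]]'

```text
time_s: 9.45
eef_pos: [0.4691, 0.0118, 0.3372]
eef_rot: [-0.0, -0.081, 0.997, 0.0]
ft_force: [-0.3, 0.7, -1.4]
grip_width: 0.0228
grasp_force: 68.8
```

Call:
move_arm --series '[[[0,0,0.001],[0,0,0]],[[0,0,0.001],[0,0,0]],[[0,0,0.001],[0,0,0]],[[0,0,0.001],[0,0,0]],[[0,0,0.001],[0,0,0]],[[0,0,0.001],[0,0,0]],[[0,0,0],[0,0,0]],[[0,0,0],[0,0,0]],[[0,0,0],[0,0,0]],[[0,0,0],[0,0,0]]]'

```text
time_s: 10.45
eef_pos: [0.4691, 0.0118, 0.3343]
eef_rot: [0.0, -0.081, 0.997, 0.0]
ft_force: [-0.1, 0.2, 1.6]
grip_width: 0.0223
grasp_force: 68.8
```

Call:
move_arm --series '[[[0,0,0.001],[0,0,0]],[[0,0,0.001],[0,0,0]],[[0,0,0.001],[0,0,0]],[[0,0,0.001],[0,0,0]],[[0,0,0.001],[0,0,0]],[[0,0,0.001],[0,0,0]],[[0,0,0],[0,0,0]],[[0,0,0],[0,0,0]],[[0,0,0],[0,0,0]],[[0,0,0],[0,0,0]]]'

```text
time_s: 11.45
eef_pos: [0.4691, 0.0118, 0.3312]
eef_rot: [0.0, -0.081, 0.997, -0.0]
ft_force: [0.0, -0.0, 3.8]
grip_width: 0.0228
grasp_force: 68.9
```

Call:
move_arm --series '[[[0,0,0.001],[0,0,0]],[[0,0,0.001],[0,0,0]],[[0,0,0.001],[0,0,0]],[[0,0,0.001],[0,0,0]],[[0,0,0],[0,0,0]],[[0,0,0],[0,0,0]],[[0,0,0],[0,0,0]],[[0,0,0],[0,0,0]],[[0,0,0],[0,0,0]],[[0,0,0],[0,0,0]]]'

```text
time_s: 12.45
eef_pos: [0.4691, 0.0118, 0.3293]
eef_rot: [0.0, -0.081, 0.997, -0.0]
ft_force: [-0.6, 0.8, 5.5]
grip_width: 0.0224
grasp_force: 68.9
```

Call:
move_arm --series '[[[0,0,0.001],[0,0,0]],[[0,0,0.001],[0,0,0]],[[0,0,0.001],[0,0,0]],[[0,0,0.001],[0,0,0]],[[0,0,0],[0,0,0]],[[0,0,0],[0,0,0]],[[0,0,0],[0,0,0]],[[0,0,0],[0,0,0]],[[0,0,0],[0,0,0]],[[0,0,0],[0,0,0]]]'

```text
time_s: 13.45
eef_pos: [0.4692, 0.0118, 0.3275]
eef_rot: [0.0, -0.081, 0.997, -0.0]
ft_force: [-0.9, 0.4, 6.2]
grip_width: 0.0225
grasp_force: 69.2
```

Call:
move_arm --series '[[[0,0,0.001],[0,0,0]],[[0,0,0.001],[0,0,0]],[[0,0,0.001],[0,0,0]],[[0,0,0],[0,0,0]],[[0,0,0],[0,0,0]],[[0,0,0],[0,0,0]],[[0,0,0],[0,0,0]],[[0,0,0],[0,0,0]],[[0,0,0],[0,0,0]],[[0,0,0],[0,0,0]]]'

```text
time_s: 14.45
eef_pos: [0.4693, 0.0119, 0.3271]
eef_rot: [0.001, -0.081, 0.997, -0.0]
ft_force: [-3.2, 1.2, 17.2]
grip_width: 0.0225
grasp_force: 70.2
```

The catch is on its stop. Now I push out along tool -y.

Call:
move_arm --series '[[[0,-0.002,-0.0005],[0,0,0]],[[0,-0.003,0],[0,0,0]],[[0,-0.003,0],[0,0,0]],[[0,-0.003,0],[0,0,0]],[[0,-0.003,0],[0,0,0]],[[0,-0.003,0],[0,0,0]],[[0,-0.003,0],[0,0,0]],[[0,-0.004,0],[0,0,0]],[[0,-0.004,0],[0,0,0]],[[0,-0.004,0],[0,0,0]]]'

```text
time_s: 15.45
eef_pos: [0.4718, -0.004, 0.3272]
eef_rot: [0.001, -0.081, 0.997, 0.0]
ft_force: [-3.3, 0.8, 16.4]
grip_width: 0.0222
grasp_force: 70.2
```

Call:
move_arm --series '[[[0,-0.005,0],[0,0,0]],[[0,-0.005,0],[0,0,0]],[[0,-0.005,0],[0,0,0]],[[0,-0.005,0],[0,0,0]],[[0,-0.005,0],[0,0,0]],[[0,-0.005,0],[0,0,0]],[[0,-0.005,0],[0,0,0]],[[0,-0.005,0],[0,0,0]],[[0,-0.005,0],[0,0,0]],[[0,-0.003,0],[0,0,0]]]'

```text
time_s: 16.45
eef_pos: [0.4757, -0.0277, 0.3272]
eef_rot: [0.001, -0.081, 0.997, -0.0]
ft_force: [-4.3, 1.0, 16.0]
grip_width: 0.0224
grasp_force: 70.2
```

```bash
python3 - <<'E'
from h import *
a=manip.get_image("wrist");b=manip.get_image("side")
o=np.zeros((480,800,3),np.uint8); o[:360,:400]=cv2.resize(a,None,fx=.75,fy=.75)[:,40:440]
o[:480,400:]=cv2.resize(b[190:340,300:425],(400,480),interpolation=cv2.INTER_CUBIC)
cv2.imwrite('pics/s6.png',o[:,:,::-1])
E
```

```text
(no output)
```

View pics/s6.png

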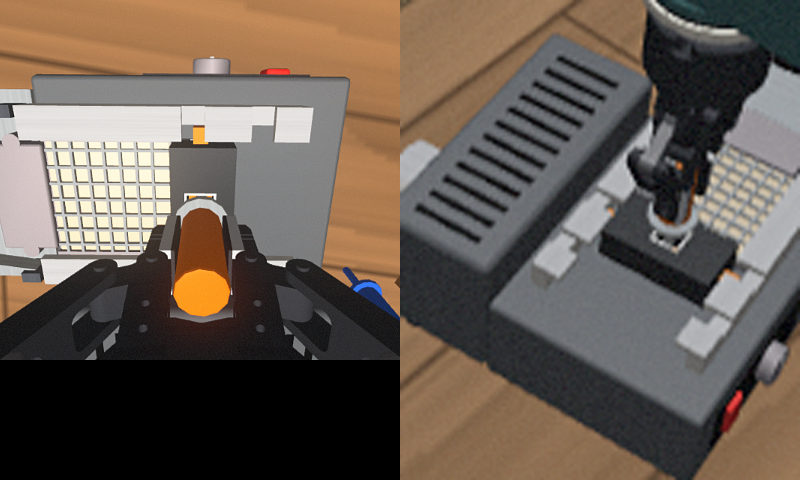

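The wrist and side views show the slide about 40 mm out with the catch still held down; its lug, at (199,134), is nearing the second gap. I continue past the stop.

Call:
move_arm --series '[[[0.001,-0.006,0],[0,0,0]],[[0.001,-0.008,0],[0,0,0]],[[0,-0.008,0],[0,0,0]],[[0,-0.008,0],[0,0,0]],[[0,-0.008,0],[0,0,0]],[[0,-0.008,0],[0,0,0]],[[0,-0.008,0],[0,0,0]],[[0,-0.007,0],[0,0,0]],[[0,-0.005,0],[0,0,0]],[[0,-0.003,0],[0,0,0]]]'

```text
time_s: 17.55
eef_pos: [0.4803, -0.062, 0.3272]
eef_rot: [0.001, -0.081, 0.997, -0.0]
ft_force: [-1.2, 0.4, 15.1]
grip_width: 0.0222
grasp_force: 70.3
```

Call:
move_arm --series '[[[0,-0.004,0],[0,0,0]],[[0,-0.005,0],[0,0,0]],[[0,-0.005,0],[0,0,0]],[[0,-0.005,0],[0,0,0]],[[0,-0.005,0],[0,0,0]],[[0,-0.005,0],[0,0,0]],[[0,-0.005,0],[0,0,0]],[[0,-0.005,0],[0,0,0]],[[0,-0.004,0],[0,0,0]],[[0,-0.003,0],[0,0,0]]]'

```text
time_s: 18.55
eef_pos: [0.484, -0.0841, 0.3271]
eef_rot: [0.001, -0.081, 0.997, 0.001]
ft_force: [-2.2, 6.5, 14.8]
grip_width: 0.0225
grasp_force: 70.5
```

Call:
move_arm --series '[[[0,-0.002,0],[0,0,0]],[[0,-0.002,0],[0,0,0]],[[0,-0.003,0],[0,0,0]],[[0,-0.003,0],[0,0,0]],[[0,-0.003,0],[0,0,0]],[[0,-0.003,0],[0,0,0]],[[0,-0.002,0],[0,0,0]],[[0,-0.002,0],[0,0,0]],[[0,-0.001,0],[0,0,0]],[[0,0,0],[0,0,0]]]'

```text
time_s: 19.55
eef_pos: [0.4857, -0.095, 0.3272]
eef_rot: [0.001, -0.081, 0.997, -0.0]
ft_force: [-1.4, 1.1, 13.3]
grip_width: 0.0223
grasp_force: 70.3
```

Call:
move_arm --series '[[[0,-0.001,0],[0,0,0]],[[0,-0.001,0],[0,0,0]],[[0,-0.001,0],[0,0,0]],[[0,-0.001,0],[0,0,0]],[[0,-0.001,0],[0,0,0]],[[0,-0.001,0],[0,0,0]],[[0,0,0],[0,0,0]],[[0,0,0],[0,0,0]],[[0,0,0],[0,0,0]],[[0,0,0],[0,0,0]]]'

```text
time_s: 20.55
eef_pos: [0.4862, -0.0978, 0.3272]
eef_rot: [0.001, -0.081, 0.997, -0.0]
ft_force: [-1.7, 2.0, 14.4]
grip_width: 0.0221
grasp_force: 70.3
```

Call:
move_arm --series '[[[0,0,-0.003],[0,0,0]],[[0,0.003,-0.004],[0,0,0]],[[0,0.003,-0.01],[0,0,0]],[[0,0,-0.016],[0,0,0]],[[0,0,-0.02],[0,0,0]],[[0,0,-0.02],[0,0,0]],[[0,0,-0.02],[0,0,0]],[[0,0,-0.015],[0,0,0]],[[-0.04,0,-0.01],[0,0,0]],[[-0.04,0,0],[0,0,0]]]'

```text
time_s: 21.55
eef_pos: [0.5254, -0.0885, 0.3865]
eef_rot: [0.001, -0.081, 0.997, -0.0]
ft_force: [0.5, 1.1, -1.1]
grip_width: 0.0224
grasp_force: 69.2
```

Call:
move_arm --series '[[[-0.04,0,-0.02],[0,0,0]],[[-0.01,0,-0.01],[0,0,0]],[[0,0,0],[0,0,0]],[[0,0,0],[0,0,0]],[[0,0,0],[0,0,0]],[[0,0,0],[0,0,0]],[[0,0,0],[0,0,0]],[[0,0,0],[0,0,0]],[[0,0,0],[0,0,0]],[[0,0,0],[0,0,0]]]'

```text
time_s: 22.55
eef_pos: [0.5496, -0.0845, 0.4]
eef_rot: [-0.0, -0.081, 0.997, 0.0]
ft_force: [0.4, 0.4, -0.7]
grip_width: 0.0227
grasp_force: 69.2
```

```bash
python3 - <<'E'
from h import *
s=manip.get_state(); c=manip.camera_info("wrist"); im=manip.get_image("wrist"); np.save('pics/w7.npy',im); cv2.imwrite('pics/w7.png',im[:,:,::-1])
print(s["time_s"],s["eef_pos"],s["ft_force"],np.abs(s["qvel"]).max())
for k in blobs(im,(0,0,190),(179,60,255),60):
    if 250<k[0][0]<400 and k[1][4]<900 and k[1][3]<50:
        x,y,w,h=k[1][:4]; p=onz(c,x+(w-1)/2,y+(h-1)/2,.117); q=p[:2]-[.4724,.0108]
        print(k,p,'out',q@[.156,-.988],'across',q@[.988,.156])
E
```

```text
22.55 [ 0.5496453  -0.08447051  0.39995009] [ 0.37106205  0.41900194 -0.70181012] 0.0016826200782898305
([325.4, 136.9], [309, 120, 34, 35, 376]) [ 0.48846825 -0.09293589  0.117     ] out 0.10499770792128495 across -0.00030736792528097354
([321.4, 277.2], [288, 265, 68, 35, 828]) [ 0.58810786 -0.07930862  0.117     ] out 0.10707773881166949 across 0.10026242155510302
([276.6, 337.7], [268, 334, 13, 11, 71]) [ 0.63986321 -0.10697437  0.117     ] out 0.14248533553110554 across 0.14708084567254928
([366.5, 337.7], [363, 334, 13, 11, 73]) [ 0.62841691 -0.03667415  0.117     ] out 0.07124309933560219 across 0.14673873528804696
```

View pics/w7.png

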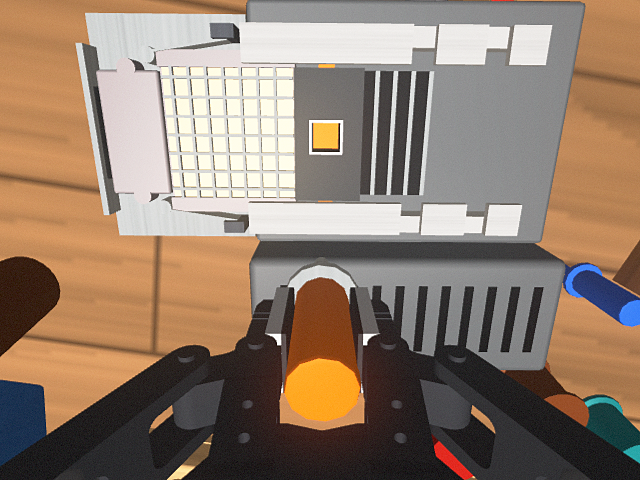

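The slide is snapped home. The mouth, at (326,137), measures 0.105 m out, and the nose sits between the clips. I carry the tool back above its hole.

Call:
move_arm --series '[[[0,0.06,0],[0,0,0]],[[-0.002,0.085,0],[0,0,0]],[[-0.002,0.085,0],[0,0,0]],[[-0.002,0.085,0],[0,0,0]],[[-0.003,0.085,0],[0,0,0]],[[-0.003,0.085,0],[0,0,0]],[[-0.003,0.085,0],[0,0,0]],[[-0.002,0.085,0],[0,0,0]],[[-0.002,0.06,0],[0,0,0]],[[0,0.027,0],[0,0,0]]]'

```text
time_s: 23.6
eef_pos: [0.4987, 0.2855, 0.3998]
eef_rot: [-0.0, -0.082, 0.997, 0.0]
ft_force: [1.0, -0.7, -0.9]
grip_width: 0.0226
grasp_force: 69.3
```

Call:
move_arm --series '[[[0,0,0.01],[0,0,0.019]],[[0,0,0.01],[0,0,0.019]],[[0,0,0.01],[0,0,0.019]],[[0,0,0.01],[0,0,0.019]],[[0,0,0],[0,0,0]],[[0,0,0],[0,0,0]],[[0,0,0],[0,0,0]],[[0,0,0],[0,0,0]],[[0,0,0],[0,0,0]],[[0,0,0],[0,0,0]]]'

```text
time_s: 24.6
eef_pos: [0.4993, 0.2833, 0.3801]
eef_rot: [0.0, 0.157, 0.988, 0.0]
ft_force: [-0.2, -0.0, -1.0]
grip_width: 0.0224
grasp_force: 69.1
```

```bash
python3 - <<'E'
from h import *
s=manip.get_state(); c=manip.camera_info("wrist"); im=manip.get_image("wrist"); np.save('pics/w8.npy',im)
print(s["time_s"],s["eef_pos"],s["ft_force"],np.abs(s["qvel"]).max())
g=im.max(2)[195:250,295:345]; m=(g<105).astype(np.uint8); n,l,st,ce=cv2.connectedComponentsWithStats(m); print([(x.tolist(),(ce[i]+[295,195]).round(1).tolist()) for i,x in enumerate(st) if i and x[4]>20])
i=1+np.argmax(st[1:,4]); x,y,w,h=st[i][:4]; u,v=295+x+(w-1)/2,195+y+(h-1)/2
S,M=shift(s["eef_pos"],s); hole=onz(c,u,v,.05); print(u,v,'hole',hole)
print('tool-frame offset hole-TCP mm',M.T@(hole-s["eef_pos"])*1e3, 'pin tip px', [np.round(proj(c,s["eef_pos"]+M@[dx,0,.23]),1) for dx in(0,-.003)])
print(shift([hole[0],hole[1],.2426],s)[0])
E
```

```text
24.6 [0.49931058 0.28325451 0.38007493] [-0.16397571 -0.02748219 -1.03097879] 0.0034644875679408164
[]
328.5 219.5 hole [0.50645225 0.28579125 0.05      ]
tool-frame offset hole-TCP mm [ -5.96870116   4.57827224 330.07622506] pin tip px [array([323.4, 257.1]), array([323.4, 262.2])]
[-0.012   0.0092  0.275 ]
```

```bash
python3 - <<'E'
from h import *
im=np.load('pics/w8.npy'); g=im.max(2).astype(int)
print(g[204:236:2,300:346:2])
E
```

```text
[[225 228 232 232 226 219 223 226 225 231 231 228 233 238 235 232 232 229
  222 219 216 228 233]
 [223 228 233 229 225 219 227 229 226 232 231 227 234 235 235 234 230 227
  222 217 210 226 234]
 [223 228 232 229 227 219 224 228 227 229 231 227 231 234 235 236 232 228
  222 217 210 227 234]
 [223 229 232 231 228 221 225 227 227 229 240 237 235 231 230 241 233 231
  225 213 212 224 232]
 [223 226 230 233 227 221 225 227 238 128 253 246 242 246 195 109 242 228
  224 215 210 225 232]
 [223 226 232 230 228 222 222 230 127 120 117 134 127 112 108 108 182 235
  225 220 209 222 232]
 [222 228 230 228 228 222 222 237 109 113 114 116 113 114 115 120  94 238
  225 219 208 221 229]
 [222 225 231 233 229 224 220 234 112 115 112 118 117 114 122 108  98 237
  223 218 211 221 229]
 [222 226 229 232 228 228 220 232 113 119 117 115 118 116 106 111  92 239
  227 220 209 219 231]
 [219 226 229 230 229 223 221 223 124 117 122 119 118 116 117 111 196 233
  228 223 210 214 229]
 [219 225 229 235 230 226 222 216 221 109 113 114 114 109 111 156 237 229
  223 222 208 219 230]
 [221 223 228 232 229 226 223 226 220 220 168 102 106  94 230 237 230 229
  225 220 212 216 230]
 [221 222 225 233 231 225 218 223 229 220 220 229 225 227 230 232 235 231
  227 222 214 213 226]
 [222 222 226 231 228 228 221 223 226 227 230 227 222 231 234 236 235 231
  227 222 213 214 224]
 [221 220 226 231 231 229 222 223 225 226 228 229 227 233 232 236 234 230
  227 223 215 207 223]
 [221 222 229 232 228 229 221 220 227 223 229 230 227 230 234 234 236 233
  228 220 217 209 223]]
```

```bash
python3 - <<'E'
from h import *
im=np.load('pics/w8.npy'); c=manip.camera_info("wrist"); s=manip.get_state(); S,M=shift(s["eef_pos"],s)
hole=onz(c,324,219,.05); print(hole, M.T@(hole-s["eef_pos"])*1e3)
print(im[254:270:2,308:336:2].max(2)); 
# tip centre: row 262 assumed, depth of z=.15
for u,v in((321,262),(321,264)): 
    p=onz(c,u,v,.15); print(M.T@(p-s["eef_pos"])*1e3)
E
```

```text
[0.50490368 0.28248497 0.05      ] [ -5.50903058   0.99276582 330.0441474 ]
[[230 231 228 223 223 225 224 227 229 226 228 233 236 234]
 [229 231 227 222 224 234 242 240 238 227 229 233 234 234]
 [229 231 227 225 212 113 110 106 113 238 232 232 233 233]
 [231 229 231 235 109 115 112 120 118 109 235 233 237 233]
 [231 239 242 189 107 115 116 120 113 106 176 249 248 246]
 [182 119 113 109 112 116 109 114 119 118 108 108 107 106]
 [106 109 112 186 249 243 239 242 245 217 183 149 113 115]
 [214 241 239 237 239 235 232 232 232 233 234 234 237 241]]
[ -2.88309072  -1.27887632 230.04371169]
[ -4.07497847  -1.27994136 230.04384614]
```

Call:
move_arm --series '[[[-0.003,0.0046,0.02],[0,0,0]],[[0,0,0.03],[0,0,0]],[[0,0,0.03],[0,0,0]],[[0,0,0.03],[0,0,0]],[[0,0,0.03],[0,0,0]],[[0,0,0.025],[0,0,0]],[[0,0,0.01],[0,0,0]],[[0,0,0.005],[0,0,0]],[[0,0,0],[0,0,0]],[[0,0,0],[0,0,0]]]'

```text
time_s: 25.65
eef_pos: [0.5016, 0.285, 0.2906]
eef_rot: [0.0, 0.157, 0.988, 0.0]
ft_force: [0.2, 0.4, -1.6]
grip_width: 0.0228
grasp_force: 69.1
```

Call:
move_arm --series '[[[0,0,0.005],[0,0,0]],[[0,0,0.005],[0,0,0]],[[0,0,0.005],[0,0,0]],[[0,0,0.005],[0,0,0]],[[0,0,0.005],[0,0,0]],[[0,0,0.005],[0,0,0]],[[0,0,0.005],[0,0,0]],[[0,0,0.005],[0,0,0]],[[0,0,0.005],[0,0,0]],[[0,0,0],[0,0,0]]]'

```text
time_s: 26.65
eef_pos: [0.5014, 0.2849, 0.267]
eef_rot: [-0.0, 0.157, 0.988, -0.0]
ft_force: [0.0, -0.2, -0.7]
grip_width: 0.0225
grasp_force: 69.1
```

Call:
move_arm --series '[[[0,0,0.006],[0,0,0]],[[0,0,0.006],[0,0,0]],[[0,0,0.006],[0,0,0]],[[0,0,0.006],[0,0,0]],[[0,0,0.006],[0,0,0]],[[0,0,0.006],[0,0,0]],[[0,0,0.005],[0,0,0]],[[0,0,0.003],[0,0,0]],[[0,0,0.001],[0,0,0]],[[0,0,0],[0,0,0]]]'

```text
time_s: 27.65
eef_pos: [0.5015, 0.285, 0.245]
eef_rot: [0.0, 0.157, 0.988, 0.0]
ft_force: [0.2, 0.6, -1.6]
grip_width: 0.0224
grasp_force: 69.1
```

Call:
move_arm --series '[[[0,0,0.001],[0,0,0]],[[0,0,0.001],[0,0,0]],[[0,0,0.001],[0,0,0]],[[0,0,0],[0,0,0]],[[0,0,0],[0,0,0]],[[0,0,0],[0,0,0]],[[0,0,0],[0,0,0]],[[0,0,0],[0,0,0]],[[0,0,0],[0,0,0]],[[0,0,0],[0,0,0]]]'

```text
time_s: 28.65
eef_pos: [0.5014, 0.285, 0.2434]
eef_rot: [-0.0, 0.157, 0.988, -0.0]
ft_force: [0.8, 1.6, -1.0]
grip_width: 0.0225
grasp_force: 69.1
```

Not seated yet, so I lower another 1.5 mm.

Call:
move_arm --series '[[[0,0,0.001],[0,0,0]],[[0,0,0.001],[0,0,0]],[[0,0,0.001],[0,0,0]],[[0,0,0],[0,0,0]],[[0,0,0],[0,0,0]],[[0,0,0],[0,0,0]],[[0,0,0],[0,0,0]],[[0,0,0],[0,0,0]],[[0,0,0],[0,0,0]],[[0,0,0],[0,0,0]]]'

```text
time_s: 29.65
eef_pos: [0.5015, 0.285, 0.2427]
eef_rot: [0.0, 0.157, 0.988, 0.0]
ft_force: [-3.4, -2.2, 6.8]
grip_width: 0.0224
grasp_force: 69.6
```

Seated. Now I release, then rise.

Call:
move_arm --series '[[[0,0,0],[0,0,0]],[[0,0,0],[0,0,0]],[[0,0,0],[0,0,0]],[[0,0,0],[0,0,0]],[[0,0,0],[0,0,0]],[[0,0,0],[0,0,0]],[[0,0,0],[0,0,0]],[[0,0,0],[0,0,0]],[[0,0,0],[0,0,0]],[[0,0,0],[0,0,0]]]' --jaw 0

```text
time_s: 30.65
eef_pos: [0.5014, 0.285, 0.2419]
eef_rot: [-0.0, 0.157, 0.988, -0.0]
ft_force: [-0.9, 0.1, 0.4]
grip_width: 0.0855
grasp_force: 0.0
```

Call:
move_arm --series '[[[0,0,-0.01],[0,0,0]],[[0,0,-0.02],[0,0,0]],[[0,0,-0.03],[0,0,0]],[[0,0,-0.04],[0,0,0]],[[0,0,-0.04],[0,0,0]],[[0,0,-0.04],[0,0,0]],[[0,0,-0.04],[0,0,0]],[[0,0,-0.03],[0,0,0]],[[0,0,-0.02],[0,0,0]],[[0,0,0],[0,0,0]]]'

```text
time_s: 31.65
eef_pos: [0.5015, 0.285, 0.3786]
eef_rot: [0.001, 0.157, 0.988, 0.001]
ft_force: [0.1, -0.2, 0.2]
grip_width: 0.0853
grasp_force: 0.0
```

```bash
python3 - <<'E'
from h import *
a=manip.get_image("wrist");b=manip.get_image("side"); s=manip.get_state(); print(s["time_s"],s["eef_pos"],s["grip_width"])
o=np.zeros((480,800,3),np.uint8); o[:360,:400]=cv2.resize(a,None,fx=.75,fy=.75)[:,40:440]
o[:480,400:]=cv2.resize(b[180:420,230:430],(400,480),interpolation=cv2.INTER_CUBIC)
cv2.imwrite('pics/end.png',o[:,:,::-1])
E
```

```text
31.75 [0.50141054 0.284915   0.37641163] 0.0853335607627563
```

View pics/end.png

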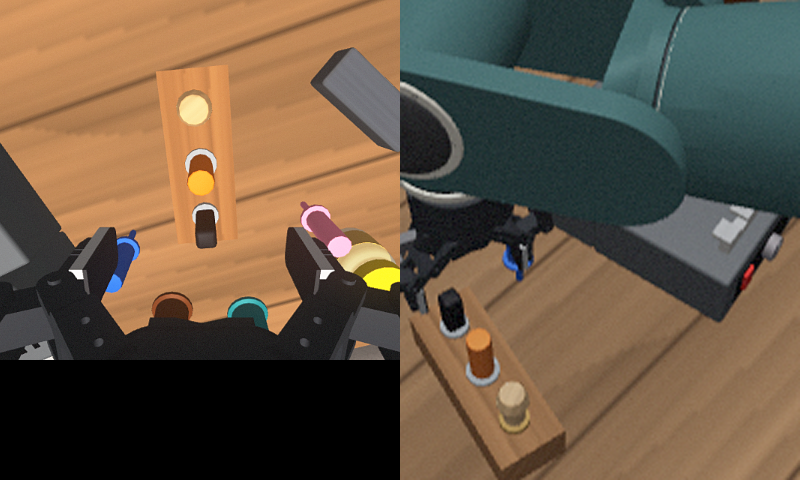

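The pin tool stands upright in its middle hole, at (200,172) in the wrist half and (481,355) in the side half. The disc is on the block, its neighbours have not moved, and the gripper is clear. I hand in.

```bash
python3 -c "
from rig import manip
print(manip.close_job())"
```

```text
the job is handed in; nothing more can be done
None
```

The filter slide is out and snapped home in the two clips (measured 0.105 m out), the pin tool stands upright in its hole again, and the job was handed in at about 32 s; the judge's verdict was not shown.

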